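# Dock the transfer canister and load the coin tubes

## Robot

A 6-joint arm with a two-finger parallel gripper is mounted at the origin on the work surface. World frame = base frame: x ahead of the robot, y to its left, z up, the work surface at z = 0. Lengths are in m, angles in rad, forces in N, time in s.
With the tool pointing down it reaches from about 0.275 to 0.975 m from the base axis. Payload 8.4 kg.
Tool frame: the origin (TCP) lies midway between the tips of the shut fingers; the grasp point (between the pads) lies 19 mm behind it (pinch_z is the distance from the TCP to the grasp point, in m); z points along the fingers, y is the line along which they close (so a half turn about z gives the same grasp; the last joint's range is limited). The gripper opens to 92 mm and grips with 3 to 60 N. Pads are 20 mm wide; open, the fingers measure 128 mm over their backs; the gripper's body (75 mm by 189 mm) begins 69 mm behind the grasp point.
Start: joints at [1.124, 0.353, 1.633, -0, 1.155, -0.002], TCP at [0.269, 0.564, 0.215] pointing down, gripper open.
Joint ranges: [-2.63, 2.63], [-0.92, 2.1], [0.06, 2.66], [-1.3, 4.44], [0, 2.69], [-3.02, 3.02]. Speed limits (rad/s): [2.22, 2.22, 2.79, 3.14, 3.14, 3.14].

## Interface

Orientations are given as a rotation vector (axis times angle).
In Python, from bench import get_state, capture, camera_model, job_done, boxes_of, pinch_z gives the robot as it stands.
- The arm moves only by the tool move_arm, never from a script. Its argument "series" is a list of rows, each an object with "travel": the shift along the world's x, y, z each as a share of 300 mm, from -1 to 1, a list of three; "spin": the turn about the world's z as a share of 45 degrees, from -1 to 1. In form: [{"travel": [dx, dy, dz], "spin": spin}, ...]. A call has exactly 8 rows; each row is the pose to reach, as a shift and turn from the pose commanded when the call began; what a row does not reach only later rows make up. A row lasts 1/12 s, in which the tool goes at most 41.7 mm and 7.16 degrees, less where a joint would pass 70% of its speed; a pose out of reach is approached as far as the arm can. A call with a number of a shift or a turn outside -1 to 1 is refused whole. A call with a gripper value outside its range is refused whole. "grip" is the closure, from 0 (fully open) to 1 (shut), set as the call begins (left out, the last holds). The fingers move at their own pace and stop on an object; "squeeze" is the grip in N (left out, the last holds). Time passes only in rows, so rows that repeat a pose let the fingers close, or fill a call up. It gives the time, the measured TCP pose, the force, the opening and the grip force at its end, in the units of the state.
- get_state(): the state, without advancing time (a new reading comes with each control period).
- capture(name): name is "side" or "top"; returns the picture (480x640x3 uint8, red, green, blue); there is no depth.
- camera_model(name): a dict with "fovy" (degrees; the focal length in pixels is half the picture's height over the tangent of half this angle, whatever the lens; pixels are square), "cx", "cy" (the principal point, pixels), "distortion" ([k1, k2, p1, p2, k3] as OpenCV has them; the pictures are not rectified), "rvec" (rotation vector, rad) and "tvec" (3), from world to camera coordinates, as OpenCV has them. Camera axes: x right, y down, z forward; pixel columns grow to the right and rows downward; lengths in m; the calibration is good to about 2 mm. A picture is of the moment at which its call begins. camera_model takes no time and is no camera call.
- job_done(): hands the job in; it is judged then, once.
Trained networks look in the newest picture that a camera, given by its name, has taken for a name from the list of things; names that differ only in an ending like _2 or _b are one class to them, and where a whole thing is asked for, a point or a joint stands for the part that bears it (a point fixed in the world has none). Each returns a list of dicts, best first, with "score" (0 to 1); they miss things now and then, are a little off and sometimes report something else, mostly with a low value. They report only what shows in the picture. A call takes as long as a camera call.
- boxes_of(camera, name): "extent" ([left, top, width, height] in pixels, round what is visible of it).
The state is a dict: "clock": time; "qpos": joint angles; "joint_vel": joint speeds; "joint_torque": joint torques, N m; "tool_pos": TCP position; "orientation": TCP orientation; "contact_force": force on the tool from outside, world axes, zero at the start; "torque": the same for the moment, N m; "finger_gap": finger opening in m; "finger_force": force on a finger pad.
Only numpy, scipy, OpenCV 4.12 (cv2) and the standard library are available. Lean on these libraries where they do the work, as an engineer would, in place of code of your own. Each camera call takes 0.05 s, during which the arm holds its last target. There are 200 camera calls.

## Task

Send the customer's silver coin tubes down to the vault: bring the empty canister up from below into the dock's ring with its handle pointing front-left, twist it so the handle swings round to front-right, and let its lugs drop fully home and lock. Then lift every coin tube off the clip rail against its sprung catch, stand it in the locked canister through the ring, and when all are in, press the button on top of the dock. Leave the porcelain horse, watch box and bangle undisturbed.

Things in the scene. Friction and masses are not known exactly. Their poses are not given: they have to be found in the camera images.
- dock: Vault transfer dock, fixed: steel ring on the front of a grey housing. Origin on the ring's vertical axis at counter level; z up, x from ring to housing (roughly away from the robot), y left. Ring: outer radius 76 mm, 118 to 152 mm above counter, opening of radius 53.5 mm right through, open below. Housing: 83 to 158 mm behind the axis, 130 mm wide, 152 mm tall.
- ring_top (a point): Centre of the ring's top face, on its axis, 152 mm up. In the ring are 3 equal bayonet tracks. Lug entry gaps, open from below, 36 degrees wide, at 30, 150, 270 degrees (about dock z, from its x towards its y). Counter-clockwise from above, counted from gap middle: bump 18 to 46 degrees (top 130 mm up), pocket 46 to 74 (floor 126 mm up), then a solid stop. Ceiling over the lugs 146 mm up.
- entry_grip (a point): Where the canister's grip point is when it has been raised through the gaps: handle at 150 degrees in the dock's frame (front-left), 125 mm from the axis, 99 mm up, canister underside 71 mm up. To pass over the bumps the underside must be 66 to 76 mm up.
- locked_grip (a point): Where the grip point is when locked: turned 60 degrees counter-clockwise from entry, handle at 210 degrees (front-right), then lowered into the pockets: grip point 90 mm up, canister underside 62 mm up.
- canister: Aluminium cup (loose, 0.3 kg) with one handle, starts upright on the counter: outer radius 51 mm, 80 mm tall, wall 3, floor 4. Origin at centre of underside, z up. Black bar handle along its -x: 20 mm wide, 17 to 39 mm up, 49 to 175 mm from the axis. Steel lugs at 60, 180 (handle side) and 300 degrees about z, 20 mm wide, out to radius 62 mm, 64 to 70 mm above the underside.
- canister_grip (a point): Grip point on the canister's handle: 125 mm from the cup's axis along its -x, 28 mm above its underside, in the middle of the bar.
- clip_rail: Rail fixed to the counter, 250 mm along its y, origin at counter level under the row. 4 bays at y = -84, -28, 28, 84 mm; tubes stand 10 mm up. Wall behind (+x) and dividers to 55 mm up; in front a sprung catch per bay overhangs the tube's collar (to 63 mm up, 65 mm in front). Lift straight up: 5 to 12 N until the collar passes the nose (about 20 mm); clear of the rail after 60 mm.
- tube1: Silver coin tube (loose, 0.08 kg, may be absent): 24 mm in diameter, 120 mm tall, with a conical collar 32 mm across, 24 to 40 mm above its foot. Origin at the centre of its foot, z along it to its top; starts upright in a bay of the clip rail.
- tube2: Silver coin tube (loose, 0.08 kg, may be absent): 24 mm in diameter, 120 mm tall, with a conical collar 32 mm across, 24 to 40 mm above its foot. Origin at the centre of its foot, z along it to its top; starts upright in a bay of the clip rail.
- tube3: Silver coin tube (loose, 0.08 kg, may be absent): 24 mm in diameter, 120 mm tall, with a conical collar 32 mm across, 24 to 40 mm above its foot. Origin at the centre of its foot, z along it to its top; starts upright in a bay of the clip rail.
- tube4: Silver coin tube (loose, 0.08 kg, may be absent): 24 mm in diameter, 120 mm tall, with a conical collar 32 mm across, 24 to 40 mm above its foot. Origin at the centre of its foot, z along it to its top; starts upright in a bay of the clip rail.
- send (a joint): The dock's push button: 0 is up, 0.006 m is fully down (about 5 N); it springs back. Counts as pressed beyond 0.004.
- send_top (a point): Middle of the button's top face, 28 mm across, on the housing 120 mm behind the ring axis, facing up, about 174 mm above the counter.
- horse: White porcelain horse figurine, about 135 mm long and 122 mm tall, on a small base; leave alone. Origin under its base.
- watch_box: Rosewood watch box, 122 x 162 x 85 mm; leave alone. Origin under its middle.
- bangle: Jade bangle lying flat, 76 mm across, 10 mm high; leave alone. Origin under its middle.

How it is judged:
By the outcome, as a careful person would: the job done as asked, in the order asked, and still so for the second after the job is handed in, with the robot touching nothing.
Of tube1, tube2, tube3, tube4 only 2 to 4 are there at a start; the rules pass over those that are not, and their reading is None.
At some moment in a run one of canister may be knocked a few centimetres aside while the robot is not near it.
It also fails if it takes over 208 s, if anything falls off the work surface, if the arm or the gripper's body presses on something with over 40 N, if the wrist force passes 120 N, or if a joint passes its speed limit or range.

## Working session

There is one attempt and no reset: what is moved stays moved. The work goes in short steps, Python scripts to look and compute and a tool call to move; the robot and the scene stay as the last step left them, time stands still between calls to the robot, and variables do not carry over. Pictures are saved under pics/ and viewed, at most 16 in all, crops included, and the job is handed in when it is done.

Besides the shell and the picture viewer there is one more tool, called after "Call:" as name([rows], argument=value, ...), one row to a line, values as JSON. move_arm: Moves the arm, as the interface text tells. Its arguments: {"type":"object","properties":{"series":{"type":"array","items":{"type":"object","properties":{"travel":{"type":"array","items":{"type":"number","minimum":-1,"maximum":1}},"spin":{"type":"number","minimum":-1,"maximum":1}}}},"grip":{"type":"number"},"squeeze":{"type":"number"}},"required":["series"]}

```bash
mkdir -p pics; cat > h.py <<'E'
import numpy as np, cv2
from bench import *
def cam(n):
    m=camera_model(n); f=240/np.tan(np.radians(m["fovy"])/2)
    K=np.array([[f,0,m["cx"]],[0,f,m["cy"]],[0,0,1.]])
    return K,np.array(m["distortion"],float),np.array(m["rvec"],float),np.array(m["tvec"],float)
def ray(n,uv):
    K,D,r,t=cam(n); R=cv2.Rodrigues(r)[0]
    p=cv2.undistortPoints(np.array([[uv]],float),K,D)[0,0]
    return -R.T@t, R.T@np.array([p[0],p[1],1])
def atz(n,uv,z):
    c,d=ray(n,uv); return c+d*(z-c[2])/d[2]
def proj(n,P):
    K,D,r,t=cam(n); return cv2.projectPoints(np.array(P,float).reshape(-1,1,3),r,t,K,D)[0].reshape(-1,2)
def snap(n,f):
    im=capture(n); cv2.imwrite(f"pics/{f}.png",im[:,:,::-1]); return im
E
python3 - <<'E'
from h import *
for n in("top","side"):
    snap(n,n+"0"); print(n,ray(n,(320,240)))
    for o in["dock","canister","canister_grip","clip_rail","tube1","send","horse","watch_box","bangle"]:
        print(o,[(np.round(b["extent"]).tolist(),round(b["score"],2)) for b in boxes_of(n,o)[:5]])
print(get_state())
E
```

```text
top (array([ 4.60572184e-01, -8.29399289e-04,  1.50720171e+00]), array([ 0.06609838, -0.01289111, -0.99773542]))
dock [([270.0, 168.0, 70.0, 102.0], 0.73)]
canister [([159.0, 239.0, 48.0, 91.0], 0.96)]
canister_grip [([160.0, 245.0, 47.0, 88.0], 0.68)]
clip_rail [([378.0, 250.0, 103.0, 46.0], 0.71)]
tube1 [([438.0, 260.0, 18.0, 10.0], 0.75), ([415.0, 258.0, 14.0, 13.0], 0.62), ([456.0, 266.0, 23.0, 9.0], 0.6)]
send []
horse [([210.0, 157.0, 39.0, 38.0], 0.79)]
watch_box [([417.0, 136.0, 72.0, 61.0], 0.6)]
bangle [([458.0, 264.0, 23.0, 13.0], 0.67), ([380.0, 164.0, 22.0, 29.0], 0.6)]
side (array([ 0.33789998, -0.60221124,  0.69110042]), array([ 0.270693  ,  0.70328644, -0.65754668]))
dock [([275.0, 192.0, 127.0, 101.0], 0.74)]
canister [([183.0, 171.0, 88.0, 55.0], 0.9)]
canister_grip [([183.0, 172.0, 86.0, 52.0], 0.9)]
clip_rail [([285.0, 346.0, 95.0, 134.0], 0.68)]
tube1 [([346.0, 429.0, 21.0, 51.0], 0.89), ([336.0, 391.0, 21.0, 54.0], 0.87), ([316.0, 329.0, 21.0, 45.0], 0.65), ([329.0, 362.0, 14.0, 47.0], 0.57)]
send []
horse [([338.0, 180.0, 28.0, 23.0], 0.51)]
watch_box [([429.0, 329.0, 138.0, 135.0], 0.62)]
bangle [([413.0, 322.0, 39.0, 37.0], 0.77)]
{'clock': 1.0, 'qpos': array([ 1.12359764e+00,  3.53002023e-01,  1.63342405e+00, -8.95915186e-07,
        1.15519815e+00, -2.40665474e-03]), 'joint_vel': array([-0.00159071,  0.00061678,  0.0009099 ,  0.00075947, -0.0004863 ,
       -0.00104748]), 'joint_torque': array([ 1.36142189e-03, -5.93754029e+01, -3.34582114e+01,  6.99249865e-02,
        1.56235322e-02, -1.76828689e-05]), 'tool_pos': array([0.26891766, 0.56417483, 0.2145714 ]), 'orientation': array([-6.92930556e-01, -3.06421482e+00,  4.86260513e-05]), 'contact_force': array([ 0.54668527, -0.22985502, -0.64279296]), 'torque': array([ 0.02566803, -0.02608377,  0.01875355]), 'finger_force': 0.0, 'finger_gap': 0.09201172540597935}
```

View pics/top0.png

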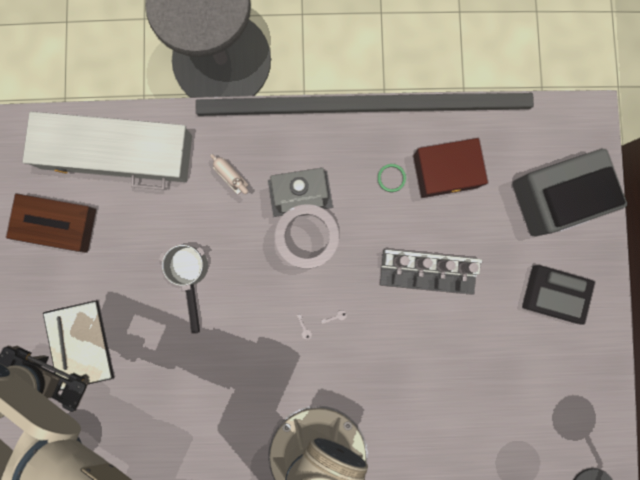

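View pics/side0.png

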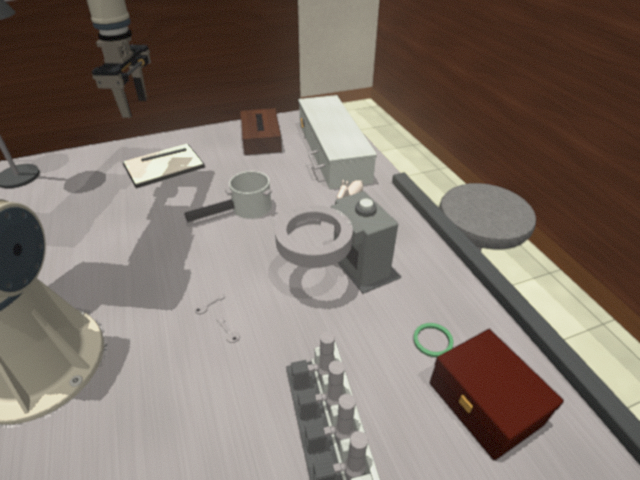

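The top view shows the ring at about (307,237), the button at (299,186), the canister at (186,265) with its handle end at (195,331), and four tubes at about (405,261) to (474,268). Next I'll enlarge crops for precision.

```bash
python3 - <<'E'
from h import *
im=cv2.imread("pics/top0.png"); s=cv2.imread("pics/side0.png")
c=lambda I,x,y,w,h,k:cv2.resize(I[y:y+h,x:x+w],None,fx=k,fy=k,interpolation=cv2.INTER_CUBIC)
A=np.hstack([c(im,260,160,100,75*2-40,4),c(im,150,235,100,110,4)])
cv2.imwrite("pics/c1.png",A)
B=np.vstack([c(im,370,240,130,60,6)[:, :780],c(s,280,325,130,0+35,6)])
cv2.imwrite("pics/c2.png",B)
E
```

```text
(no output)
```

View pics/c1.png

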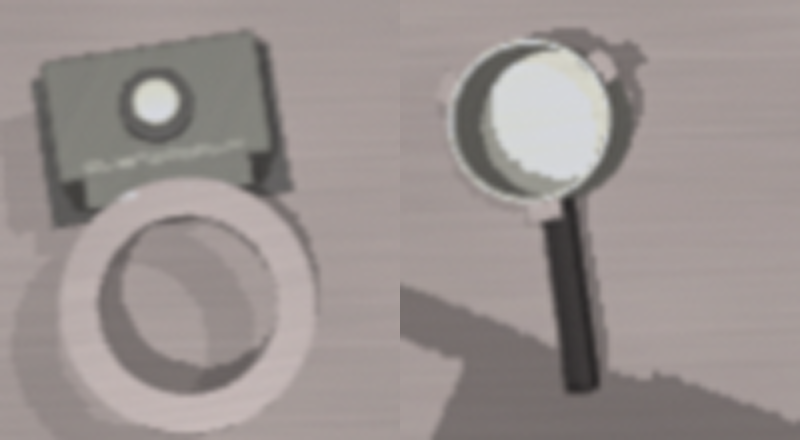

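View pics/c2.png

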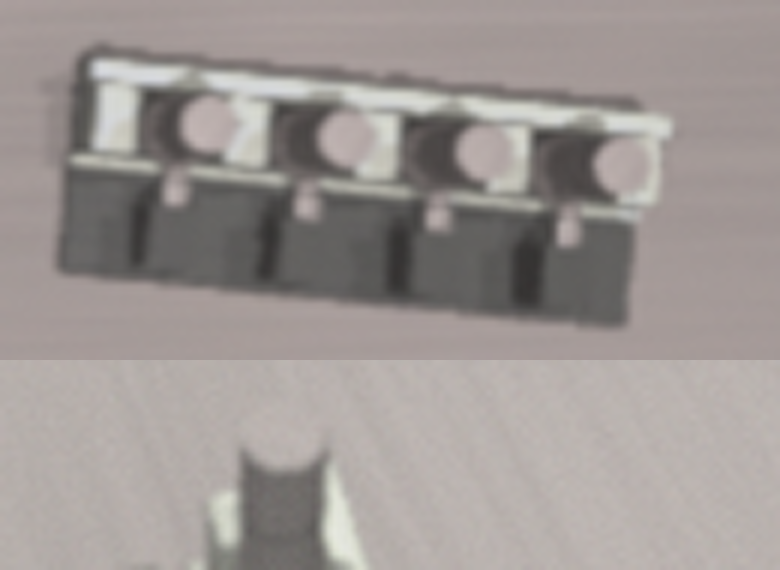

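The crops give these centres (crop px): ring (188,305), button (156,101), canister rim (530,122), handle end (582,390), and tube tops (210,126), (346,138), (484,153) and (624,166).

```bash
python3 - <<'E'
from h import *
f=lambda X,Y,x0,y0,k:(x0+(X+.5)/k-.5,y0+(Y+.5)/k-.5)
ring=atz("top",f(188,305,260,160,4),.152); but=atz("top",f(156,101,260,160,4),.174)
can=atz("top",f(130,122,150,235,4),.08); he=atz("top",f(182,390,150,235,4),.039)
l=atz("top",f(60,305,260,160,4),.152);r=atz("top",f(317,305,260,160,4),.152)
print("ring",ring,"diam",np.linalg.norm(l-r)); d=but-ring; print("but",but,np.hypot(*d[:2]),np.degrees(np.arctan2(d[1],d[0])))
d=he-can; print("can",can,"end",he,np.hypot(*d[:2]),np.degrees(np.arctan2(d[1],d[0])))
T=np.array([atz("top",f(X,Y,370,240,6),.130) for X,Y in[(210,126),(346,138),(484,153),(624,166)]])
print(T); d=T[0]-T[3]; print(np.linalg.norm(d),np.degrees(np.arctan2(d[1],d[0])))
# overlay on side
pts=[np.r_[ring[:2],.152],np.r_[but[:2],.174],np.r_[can[:2],.08],np.r_[he[:2],.039],*T]
print(proj("side",pts).round(1))
s=cv2.imread("pics/side0.png")
a=np.linspace(0,2*np.pi,60)
def circ(c,r,z): 
    P=proj("side",np.c_[c[0]+r*np.cos(a),c[1]+r*np.sin(a),0*a+z]); cv2.polylines(s,[(P*16).astype(int).reshape(-1,1,2)],True,(0,0,255),1,cv2.LINE_AA,4)
circ(ring,.076,.152);circ(ring,.0535,.152);circ(but,.014,.174);circ(can,.051,.08)
for t in T: circ(t,.012,.13)
x=s[150:480,170:420]; cv2.imwrite("pics/o1.png",cv2.resize(x,None,fx=1.8*1.0,fy=1.8,interpolation=cv2.INTER_CUBIC))
E
```

```text
ring [0.56100848 0.01307679 0.152     ] diam 0.15229326518304914
but [0.67985948 0.02846763 0.174     ] 0.11984338866347934 7.378569067951755
can [0.50174042 0.32591143 0.08      ] end [0.33150991 0.30456524 0.039     ] 0.17156365313801047 -172.85265660295113
[[ 0.4966105  -0.22086823  0.13      ]
 [ 0.49024486 -0.27553504  0.13      ]
 [ 0.48262626 -0.33112062  0.13      ]
 [ 0.47575616 -0.38774843  0.13      ]]
0.16817819559847316 82.8769042388002
[[313.5 227.6]
 [366.3 201.5]
 [249.  181.1]
 [185.5 213.3]
 [326.4 336.4]
 [335.9 365.9]
 [345.9 400. ]
 [358.2 439.2]]
```

View pics/o1.png

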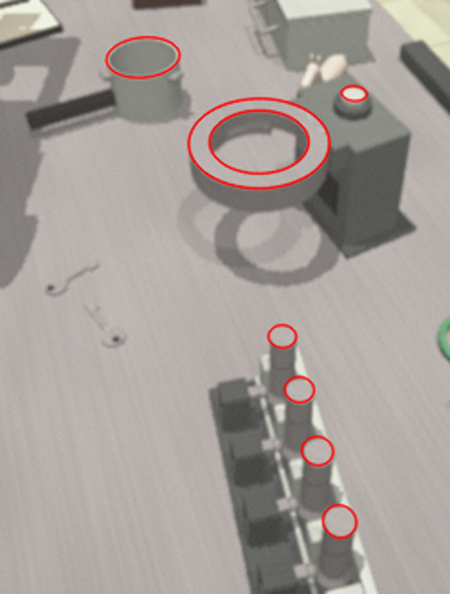

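The overlay fits well: ring diameter 152 mm, button at 120 mm, tube row 168 mm long. The dock yaw is 7.4° and the canister handle points along 187.2°. I'll approach the canister handle now.

Call:
move_arm([
  {"travel": [0.05,-0.12,-0.04],"spin": 0.1},
  {"travel": [0.1,-0.24,-0.09],"spin": 0.21},
  {"travel": [0.15,-0.36,-0.13],"spin": 0.31},
  {"travel": [0.2,-0.48,-0.18],"spin": 0.41},
  {"travel": [0.25,-0.6,-0.22],"spin": 0.52},
  {"travel": [0.3,-0.72,-0.27],"spin": 0.62},
  {"travel": [0.356,-0.847,-0.317],"spin": 0.726},
  {"travel": [0.356,-0.847,-0.317],"spin": 0.726},
], grip=0.3, squeeze=60)

```text
clock: 1.67
tool_pos: [0.3757, 0.3042, 0.1173]
orientation: [0.203, -3.132, 0.006]
contact_force: [-0.3, -0.1, -0.4]
finger_gap: 0.0644
finger_force: 0.0
```

```bash
python3 - <<'E'
from h import *
snap("side","s1");snap("top","t1")
for n in("top","side"):print([(np.round(b["extent"],1).tolist(),round(b["score"],2)) for b in boxes_of(n,"canister")[:2]])
s=get_state();print(s["tool_pos"],s["orientation"],s["finger_gap"],s["contact_force"])
a=cv2.imread("pics/s1.png")[120:300,150:420];b=cv2.imread("pics/t1.png")[220:350,130:270]
cv2.imwrite("pics/v1.png",np.hstack([cv2.resize(a,(400,267)),cv2.resize(b,(288,267))]))
E
```

```text
[([160.0, 243.6, 49.6, 88.3], 0.83)]
[([185.3, 167.2, 84.6, 57.7], 0.91)]
[0.37614655 0.31110217 0.12005659] [-1.94135156e-01  3.13468275e+00  1.65185393e-03] 0.06456076238460068 [-0.0993141   0.1047104  -0.28974548]
```

View pics/v1.png

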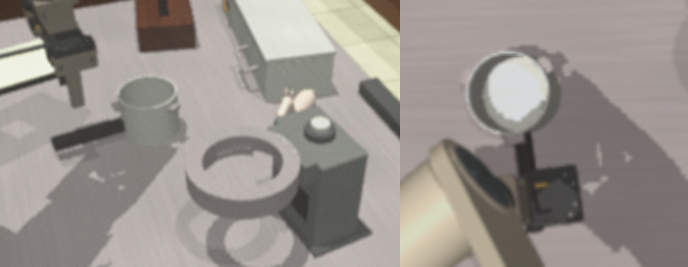

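The canister hasn't moved and the gripper is centred over the handle, so I'll descend and grip.

Call:
move_arm([
  {"travel": [0,0,-0.1],"spin": 0},
  {"travel": [0,0,-0.2],"spin": 0},
  {"travel": [0,0,-0.28],"spin": 0},
  {"travel": [0,0,-0.33],"spin": 0},
  {"travel": [0,0,-0.363],"spin": 0},
  {"travel": [0,0,-0.363],"spin": 0},
  {"travel": [0,0,-0.363],"spin": 0},
  {"travel": [0,0,-0.363],"spin": 0},
])

```text
clock: 2.53
tool_pos: [0.3763, 0.3112, 0.0116]
orientation: [-0.198, 3.134, 0.002]
contact_force: [0.2, -0.3, 1.2]
finger_gap: 0.0649
finger_force: 0.0
```

Call:
move_arm([
  {"travel": [0,0,0],"spin": 0},
  {"travel": [0,0,0],"spin": 0},
  {"travel": [0,0,0],"spin": 0},
  {"travel": [0,0,0],"spin": 0},
  {"travel": [0,0,0],"spin": 0},
  {"travel": [0,0,0],"spin": 0},
  {"travel": [0,0,0],"spin": 0},
  {"travel": [0,0,0],"spin": 0},
], grip=1)

```text
clock: 3.2
tool_pos: [0.3758, 0.3101, 0.0106]
orientation: [-0.197, 3.135, 0.0]
contact_force: [-0.2, 0.5, 0.4]
finger_gap: 0.0194
finger_force: 60.0
```

Call:
move_arm([
  {"travel": [0,0,0],"spin": 0},
  {"travel": [0,0,0.01],"spin": 0},
  {"travel": [0,0,0.02],"spin": 0},
  {"travel": [0,0,0.03],"spin": 0},
  {"travel": [0,0,0.04],"spin": 0},
  {"travel": [0,0,0.05],"spin": 0},
  {"travel": [0,0,0.05],"spin": 0},
  {"travel": [0,0,0.05],"spin": 0},
])

```text
clock: 3.87
tool_pos: [0.3758, 0.3102, 0.0258]
orientation: [-0.197, 3.135, 0.0]
contact_force: [0.6, 0.4, -2.8]
finger_gap: 0.0197
finger_force: 60.0
```

Call:
move_arm([
  {"travel": [0.02,-0.06,0],"spin": -0.05},
  {"travel": [0.05,-0.17,0],"spin": -0.13},
  {"travel": [0.08,-0.29,0],"spin": -0.23},
  {"travel": [0.11,-0.41,0],"spin": -0.33},
  {"travel": [0.145,-0.53,0],"spin": -0.43},
  {"travel": [0.175,-0.64,0],"spin": -0.52},
  {"travel": [0.205,-0.75,0],"spin": -0.6},
  {"travel": [0.227,-0.828,0],"spin": -0.662},
])

```text
clock: 4.53
tool_pos: [0.4442, 0.0593, 0.0256]
orientation: [0.622, 3.079, -0.0]
contact_force: [0.2, -0.7, -2.2]
finger_gap: 0.0197
finger_force: 60.0
```

Call:
move_arm([
  {"travel": [0,0,0],"spin": 0},
  {"travel": [0,0,0],"spin": 0},
  {"travel": [0,0,0],"spin": 0},
  {"travel": [0,0,0],"spin": 0},
  {"travel": [0,0,0],"spin": 0},
  {"travel": [0,0,0],"spin": 0},
  {"travel": [0,0,0],"spin": 0},
  {"travel": [0,0,0],"spin": 0},
])

```text
clock: 5.2
tool_pos: [0.4437, 0.0621, 0.0256]
orientation: [-0.614, -3.081, 0.0]
contact_force: [-0.2, -0.1, -2.4]
finger_gap: 0.0197
finger_force: 60.0
```

```bash
python3 - <<'E'
from h import *
t=snap("top","t2");snap("side","s2")
s=get_state();print(s["tool_pos"],s["orientation"],s["finger_gap"])
a=cv2.imread("pics/t2.png")[190:290,250:350];b=cv2.imread("pics/s2.png")[170:310,230:410]
cv2.imwrite("pics/v2.png",np.vstack([np.hstack([cv2.resize(a,(400,400),interpolation=2),cv2.resize(b,(400,311),interpolation=2)[:300] if 0 else cv2.copyMakeBorder(cv2.resize(b,(400,311),interpolation=2),0,89,0,0,0)])]))
E
```

```text
[0.44376993 0.06193836 0.02558241] [-6.14881171e-01 -3.08081495e+00 -5.10627563e-06] 0.019512109913580055
```

View pics/v2.png

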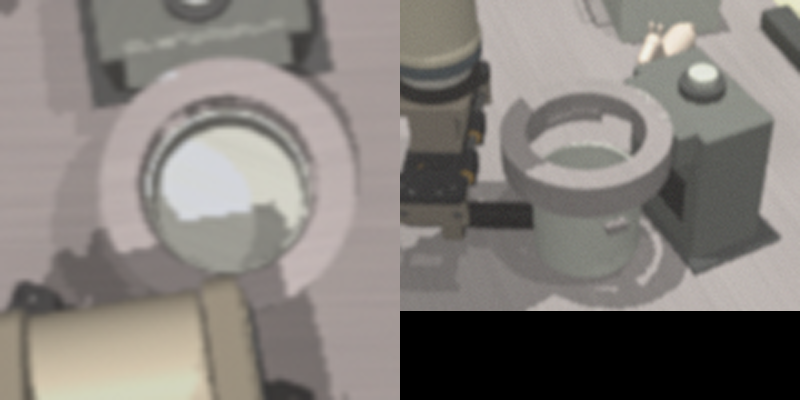

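The cup sits centred under the ring opening to within about 1 mm. I'll raise it and watch the forces.

Call:
move_arm([
  {"travel": [0,0,0.02],"spin": 0},
  {"travel": [0,0,0.05],"spin": 0},
  {"travel": [0,0,0.08],"spin": 0},
  {"travel": [0,0,0.11],"spin": 0},
  {"travel": [0,0,0.14],"spin": 0},
  {"travel": [0,0,0.17],"spin": 0},
  {"travel": [0,0,0.187],"spin": 0},
  {"travel": [0,0,0.187],"spin": 0},
])

```text
clock: 5.97
tool_pos: [0.4447, 0.0618, 0.0831]
orientation: [0.615, 3.078, 0.001]
contact_force: [-0.3, -0.0, -3.5]
finger_gap: 0.0196
finger_force: 60.0
```

```bash
python3 - <<'E'
from h import *
snap("top","t3")
s=get_state();print(s["tool_pos"],s["contact_force"],s["torque"])
a=cv2.imread("pics/t3.png")[190:290,250:350]
cv2.imwrite("pics/v3.png",cv2.resize(a,(600,600),interpolation=2))
E
```

```text
[0.44434208 0.06174421 0.08244499] [-0.37589694 -0.0076891  -3.4233481 ] [ 0.08522948  0.28696093 -0.02870634]
```

View pics/v3.png

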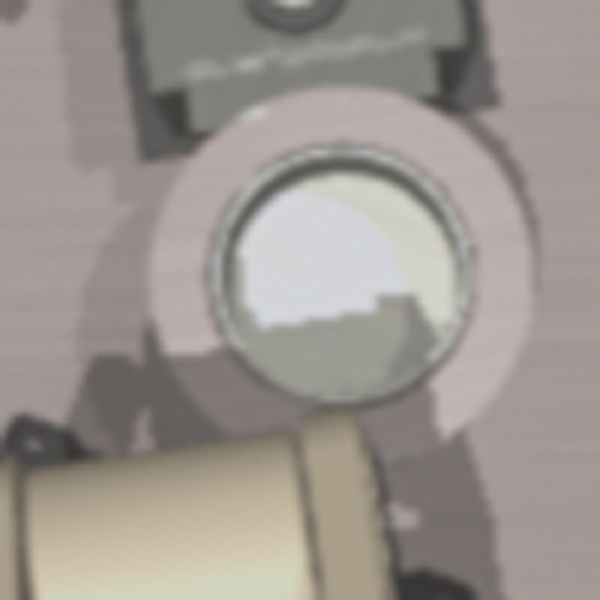

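The cup is concentric with the ring, its underside is at about 71.8 mm, and the contact forces are light. Next I'll compute the arc.

```bash
python3 -c "
import numpy as np
p=lambda d:.127*np.array([np.cos(np.radians(d)),np.sin(np.radians(d))])/.3
for s in(157.4,187.4):
  print([np.round(p(s+3.75*k)-p(s),3).tolist()+[round(3.75*k/45,3)] for k in range(1,9)])"
```

```text
[[-0.01, -0.026, 0.083], [-0.018, -0.052, 0.167], [-0.024, -0.079, 0.25], [-0.029, -0.107, 0.333], [-0.032, -0.134, 0.417], [-0.033, -0.162, 0.5], [-0.032, -0.19, 0.583], [-0.029, -0.217, 0.667]]
[[0.004, -0.027, 0.083], [0.011, -0.054, 0.167], [0.019, -0.081, 0.25], [0.028, -0.107, 0.333], [0.04, -0.132, 0.417], [0.053, -0.157, 0.5], [0.067, -0.18, 0.583], [0.084, -0.203, 0.667]]
```

Call:
move_arm([
  {"travel": [-0.01,-0.026,0],"spin": 0.083},
  {"travel": [-0.018,-0.052,0],"spin": 0.167},
  {"travel": [-0.024,-0.079,0],"spin": 0.25},
  {"travel": [-0.029,-0.107,0],"spin": 0.333},
  {"travel": [-0.032,-0.134,0],"spin": 0.417},
  {"travel": [-0.033,-0.162,0],"spin": 0.5},
  {"travel": [-0.032,-0.19,0],"spin": 0.583},
  {"travel": [-0.029,-0.217,0],"spin": 0.667},
])

```text
clock: 6.68
tool_pos: [0.4345, -0.0038, 0.0812]
orientation: [0.208, -3.133, 0.0]
contact_force: [-0.2, -0.3, -2.8]
finger_gap: 0.0196
finger_force: 60.0
```

Call:
move_arm([
  {"travel": [0.004,-0.027,0],"spin": 0.083},
  {"travel": [0.011,-0.054,0],"spin": 0.167},
  {"travel": [0.019,-0.081,0],"spin": 0.25},
  {"travel": [0.028,-0.107,0],"spin": 0.333},
  {"travel": [0.04,-0.132,0],"spin": 0.417},
  {"travel": [0.053,-0.157,0],"spin": 0.5},
  {"travel": [0.067,-0.18,0],"spin": 0.583},
  {"travel": [0.084,-0.203,0],"spin": 0.667},
])

```text
clock: 7.35
tool_pos: [0.4599, -0.0647, 0.0811]
orientation: [1.013, -2.973, -0.001]
contact_force: [1.2, 0.1, -2.3]
finger_gap: 0.0196
finger_force: 60.0
```

Call:
move_arm([
  {"travel": [0,0,0],"spin": 0},
  {"travel": [0,0,0],"spin": 0},
  {"travel": [0,0,0],"spin": 0},
  {"travel": [0,0,0],"spin": 0},
  {"travel": [0,0,0],"spin": 0},
  {"travel": [0,0,0],"spin": 0},
  {"travel": [0,0,0],"spin": 0},
  {"travel": [0,0,0],"spin": 0},
])

```text
clock: 8.02
tool_pos: [0.4603, -0.0642, 0.0817]
orientation: [-1.008, 2.976, -0.0]
contact_force: [-0.1, -0.1, -3.8]
finger_gap: 0.0193
finger_force: 60.0
```

Call:
move_arm([
  {"travel": [0,0,-0.005],"spin": 0},
  {"travel": [0,0,-0.01],"spin": 0},
  {"travel": [0,0,-0.015],"spin": 0},
  {"travel": [0,0,-0.02],"spin": 0},
  {"travel": [0,0,-0.025],"spin": 0},
  {"travel": [0,0,-0.03],"spin": 0},
  {"travel": [0,0,-0.033],"spin": 0},
  {"travel": [0,0,-0.033],"spin": 0},
])

```text
clock: 8.68
tool_pos: [0.4607, -0.0643, 0.0721]
orientation: [-1.008, 2.975, -0.0]
contact_force: [-1.9, 0.3, 6.2]
finger_gap: 0.02
finger_force: 60.0
```

It's seated: z dropped 9.6 mm and the pocket floor is now pushing up. I'll release and rise.

Call:
move_arm([
  {"travel": [0,0,0],"spin": 0},
  {"travel": [0,0,0],"spin": 0},
  {"travel": [0,0,0],"spin": 0},
  {"travel": [0,0,0],"spin": 0},
  {"travel": [0,0,0],"spin": 0},
  {"travel": [0,0,0],"spin": 0},
  {"travel": [0,0,0],"spin": 0},
  {"travel": [0,0,0],"spin": 0},
], grip=0.4)

```text
clock: 9.35
tool_pos: [0.4603, -0.0643, 0.0718]
orientation: [1.008, -2.975, 0.0]
contact_force: [0.8, -0.1, -0.2]
finger_gap: 0.0553
finger_force: 0.0
```

Call:
move_arm([
  {"travel": [0,0,0.08],"spin": 0},
  {"travel": [0,0,0.16],"spin": 0},
  {"travel": [0,0,0.26],"spin": 0},
  {"travel": [0,0,0.38],"spin": 0},
  {"travel": [0,0,0.5],"spin": 0},
  {"travel": [0,-0.08,0.55],"spin": -0.15},
  {"travel": [0,-0.2,0.55],"spin": -0.3},
  {"travel": [0,-0.32,0.55],"spin": -0.45},
])

```text
clock: 10.02
tool_pos: [0.4612, -0.1612, 0.2386]
orientation: [-0.463, 3.104, -0.003]
contact_force: [0.2, 0.1, 0.2]
finger_gap: 0.0551
finger_force: 0.0
```

```bash
python3 - <<'E'
from h import *
snap("top","t4");snap("side","s4")
s=get_state();print(s["tool_pos"],s["orientation"],s["contact_force"],s["finger_gap"])
for n in("top","side"):print([(np.round(b["extent"],1).tolist(),round(b["score"],2)) for b in boxes_of(n,"canister")[:2]])
im=cv2.imread("pics/t4.png");im2=cv2.imread("pics/s4.png")
C=np.array([.561,.013]);y=np.radians(217.4)
P=[np.r_[C+.1749*np.array([np.cos(y),np.sin(y)]),.101],np.r_[C,.142]]
print(proj("top",P),proj("side",P))
cv2.imwrite("pics/v4.png",np.hstack([cv2.resize(im[180:320,240:400],(400,350),interpolation=2),cv2.resize(im2[160:320,230:410],(394,350),interpolation=2)]))
E
```

```text
[ 0.46053999 -0.16411162  0.23736241] [-0.45745799  3.1069867  -0.00329498] [-0.1714673   0.35087401 -0.13547795] 0.055676901597790936
[([283.5, 214.3, 64.7, 78.3], 0.81)]
[([259.6, 264.5, 80.3, 48.5], 0.98), ([359.9, 197.5, 13.9, 13.8], 0.57)]
[[351.83601148 292.86826019]
 [306.70839559 236.1859741 ]] [[260.77687436 302.97369983]
 [313.54603977 231.57958805]]
```

View pics/v4.png

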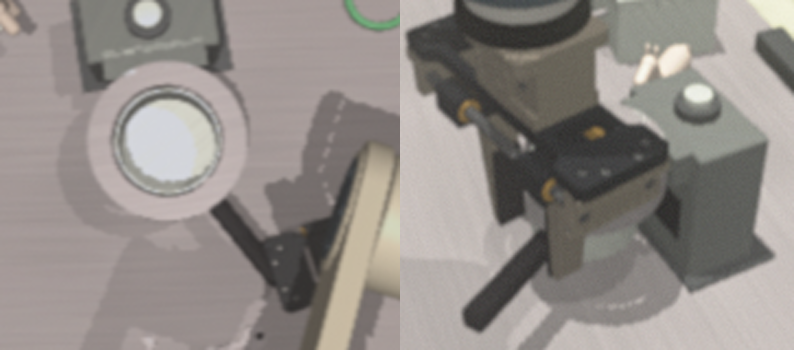

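The canister is level in the ring with its handle front-right. Next I'll turn the tool for the tubes and go above tube A.

Call:
move_arm([
  {"travel": [0.02,-0.03,0],"spin": -0.12},
  {"travel": [0.04,-0.06,0],"spin": -0.25},
  {"travel": [0.06,-0.09,0],"spin": -0.38},
  {"travel": [0.08,-0.12,0],"spin": -0.51},
  {"travel": [0.1,-0.15,0],"spin": -0.64},
  {"travel": [0.12,-0.18,0],"spin": -0.77},
  {"travel": [0.12,-0.19,0],"spin": -0.9},
  {"travel": [0.12,-0.19,0],"spin": -1},
])

```text
clock: 10.88
tool_pos: [0.4966, -0.2164, 0.2363]
orientation: [-0.76, -3.048, -0.001]
contact_force: [-1.0, 0.5, 0.3]
finger_gap: 0.0554
finger_force: 0.0
```

Call:
move_arm([
  {"travel": [0,0,0],"spin": -0.12},
  {"travel": [0,0,0],"spin": -0.25},
  {"travel": [0,0,0],"spin": -0.38},
  {"travel": [0,0,0],"spin": -0.51},
  {"travel": [0,0,0],"spin": -0.64},
  {"travel": [0,0,0],"spin": -0.77},
  {"travel": [0,0,0],"spin": -0.9},
  {"travel": [0,0,0],"spin": -1},
])

```text
clock: 11.55
tool_pos: [0.4963, -0.2156, 0.2364]
orientation: [-1.867, -2.525, -0.0]
contact_force: [1.1, -0.1, -0.0]
finger_gap: 0.0552
finger_force: 0.0
```

Call:
move_arm([
  {"travel": [0,0,0],"spin": -0.12},
  {"travel": [0,0,0],"spin": -0.25},
  {"travel": [0,0,0],"spin": -0.38},
  {"travel": [0,0,0],"spin": -0.51},
  {"travel": [0,0,0],"spin": -0.53},
  {"travel": [0,0,0],"spin": -0.53},
  {"travel": [0,0,0],"spin": -0.53},
  {"travel": [0,0,0],"spin": -0.53},
])

```text
clock: 12.22
tool_pos: [0.4963, -0.2168, 0.2367]
orientation: [-2.343, -2.092, 0.0]
contact_force: [-0.8, 0.0, -0.3]
finger_gap: 0.055
finger_force: 0.0
```

Call:
move_arm([
  {"travel": [0,-0.014,-0.08],"spin": -0.01},
  {"travel": [0,-0.014,-0.17],"spin": -0.01},
  {"travel": [0,-0.014,-0.26],"spin": -0.01},
  {"travel": [0,-0.014,-0.34],"spin": -0.01},
  {"travel": [0,-0.014,-0.41],"spin": -0.01},
  {"travel": [0,-0.014,-0.455],"spin": -0.01},
  {"travel": [0,-0.014,-0.455],"spin": -0.01},
  {"travel": [0,-0.014,-0.455],"spin": -0.01},
])

```text
clock: 12.88
tool_pos: [0.496, -0.2213, 0.0999]
orientation: [-2.353, -2.08, 0.001]
contact_force: [-0.1, 0.6, 0.6]
finger_gap: 0.055
finger_force: 0.0
```

Call:
move_arm([
  {"travel": [0,0,0],"spin": 0},
  {"travel": [0,0,0],"spin": 0},
  {"travel": [0,0,0],"spin": 0},
  {"travel": [0,0,0],"spin": 0},
  {"travel": [0,0,0],"spin": 0},
  {"travel": [0,0,0],"spin": 0},
  {"travel": [0,0,0],"spin": 0},
  {"travel": [0,0,0],"spin": 0},
], grip=1, squeeze=50)

```text
clock: 13.55
tool_pos: [0.4967, -0.2217, 0.1008]
orientation: [2.355, 2.079, 0.001]
contact_force: [-0.9, -0.3, 5.5]
finger_gap: 0.022
finger_force: 50.0
```

Call:
move_arm([
  {"travel": [0,0,0.01],"spin": 0},
  {"travel": [0,0,0.03],"spin": 0},
  {"travel": [0,0,0.05],"spin": 0},
  {"travel": [0,0,0.07],"spin": 0},
  {"travel": [0,0,0.1],"spin": 0},
  {"travel": [0,0,0.13],"spin": 0},
  {"travel": [0,0,0.16],"spin": 0},
  {"travel": [0,0,0.18],"spin": 0},
])

```text
clock: 14.22
tool_pos: [0.4966, -0.2217, 0.1558]
orientation: [2.354, 2.078, 0.001]
contact_force: [0.9, -1.7, -0.4]
finger_gap: 0.0223
finger_force: 50.0
```

Call:
move_arm([
  {"travel": [0,0,0.04],"spin": 0},
  {"travel": [0,0,0.09],"spin": 0},
  {"travel": [0,0,0.14],"spin": 0},
  {"travel": [0,0,0.2],"spin": 0},
  {"travel": [0,0,0.26],"spin": 0},
  {"travel": [0,0,0.32],"spin": 0},
  {"travel": [0,0,0.37],"spin": 0},
  {"travel": [0,0,0.38],"spin": 0},
])

```text
clock: 14.88
tool_pos: [0.4974, -0.222, 0.2714]
orientation: [2.352, 2.077, 0.003]
contact_force: [1.7, -0.2, -0.2]
finger_gap: 0.022
finger_force: 50.0
```

```bash
python3 - <<'E'
from h import *
snap("side","s5")
s=get_state();print(s["tool_pos"],s["orientation"],s["contact_force"],s["finger_gap"])
im=cv2.imread("pics/s5.png")
cv2.imwrite("pics/v5.png",im[150:480,200:480])
p=s["tool_pos"]; print(proj("side",[p-[0,0,.089],p])-[200,150])
E
```

```text
[ 0.49715581 -0.22189352  0.27047781] [2.35287203e+00 2.07703677e+00 2.18224710e-03] [-0.0521866   0.25073695 -1.16818067] 0.022195092716509216
[[127.52675172 165.98960412]
 [128.65340624 124.1020278 ]]
```

View pics/v5.png

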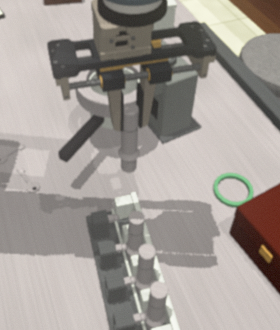

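Tube A is held with its foot where expected. I'll carry it to the far-left slot in the canister.

Call:
move_arm([
  {"travel": [0.01,0.05,0.05],"spin": 0},
  {"travel": [0.04,0.16,0.1],"spin": 0},
  {"travel": [0.07,0.28,0.1],"spin": 0},
  {"travel": [0.1,0.4,0.1],"spin": 0},
  {"travel": [0.135,0.52,0.1],"spin": 0},
  {"travel": [0.17,0.65,0.1],"spin": 0},
  {"travel": [0.2,0.78,0.1],"spin": 0},
  {"travel": [0.225,0.872,0.1],"spin": 0},
])

```text
clock: 15.6
tool_pos: [0.5635, 0.0431, 0.2972]
orientation: [-2.353, -2.079, 0.001]
contact_force: [-1.5, 0.2, -0.6]
finger_gap: 0.0217
finger_force: 50.0
```

Call:
move_arm([
  {"travel": [0,0,0],"spin": 0},
  {"travel": [0,0,0],"spin": 0},
  {"travel": [0,0,0],"spin": 0},
  {"travel": [0,0,0],"spin": 0},
  {"travel": [0,0,0],"spin": 0},
  {"travel": [0,0,-0.05],"spin": 0},
  {"travel": [0,0,-0.1],"spin": 0},
  {"travel": [0,0,-0.15],"spin": 0},
])

```text
clock: 16.27
tool_pos: [0.5638, 0.0389, 0.2531]
orientation: [2.356, 2.077, 0.001]
contact_force: [-0.0, -0.1, -1.5]
finger_gap: 0.0219
finger_force: 50.0
```

Call:
move_arm([
  {"travel": [0,0,-0.05],"spin": 0},
  {"travel": [0,0,-0.1],"spin": 0},
  {"travel": [0,0,-0.15],"spin": 0},
  {"travel": [0,0,-0.2],"spin": 0},
  {"travel": [0,0,-0.25],"spin": 0},
  {"travel": [0,0,-0.29],"spin": 0},
  {"travel": [0,0,-0.32],"spin": 0},
  {"travel": [0,0,-0.32],"spin": 0},
])

```text
clock: 16.93
tool_pos: [0.5641, 0.0395, 0.1568]
orientation: [2.356, 2.078, 0.0]
contact_force: [-1.2, 0.4, -0.6]
finger_gap: 0.022
finger_force: 50.0
```

Call:
move_arm([
  {"travel": [0,0,-0.003],"spin": 0},
  {"travel": [0,0,-0.006],"spin": 0},
  {"travel": [0,0,-0.006],"spin": 0},
  {"travel": [0,0,-0.006],"spin": 0},
  {"travel": [0,0,-0.006],"spin": 0},
  {"travel": [0,0,-0.006],"spin": 0},
  {"travel": [0,0,-0.006],"spin": 0},
  {"travel": [0,0,-0.006],"spin": 0},
])

```text
clock: 17.6
tool_pos: [0.5642, 0.04, 0.1562]
orientation: [2.355, 2.079, 0.001]
contact_force: [-1.4, -1.1, 6.2]
finger_gap: 0.0217
finger_force: 50.0
```

Call:
move_arm([
  {"travel": [0,0,0],"spin": 0},
  {"travel": [0,0,0],"spin": 0},
  {"travel": [0,0,0],"spin": 0},
  {"travel": [0,0,0],"spin": 0},
  {"travel": [0,0,0],"spin": 0},
  {"travel": [0,0,0],"spin": 0},
  {"travel": [0,0,0],"spin": 0},
  {"travel": [0,0,0],"spin": 0},
], grip=0.6)

```text
clock: 18.27
tool_pos: [0.5638, 0.0401, 0.1555]
orientation: [-2.355, -2.079, 0.0]
contact_force: [0.1, 0.2, -0.6]
finger_gap: 0.0369
finger_force: 0.0
```

Call:
move_arm([
  {"travel": [0,0,0.06],"spin": 0},
  {"travel": [0,0,0.13],"spin": 0},
  {"travel": [0,0,0.2],"spin": 0},
  {"travel": [0,-0.1,0.25],"spin": 0},
  {"travel": [-0.05,-0.23,0.25],"spin": 0},
  {"travel": [-0.1,-0.36,0.25],"spin": 0},
  {"travel": [-0.15,-0.49,0.25],"spin": 0},
  {"travel": [-0.2,-0.62,0.25],"spin": 0},
])

```text
clock: 18.93
tool_pos: [0.5031, -0.1469, 0.2307]
orientation: [2.354, 2.08, 0.0]
contact_force: [0.8, 0.3, -0.7]
finger_gap: 0.0365
finger_force: 0.0
```

```bash
python3 - <<'E'
from h import *
snap("top","t6");snap("side","s6")
s=get_state();print(s["tool_pos"],s["orientation"],s["contact_force"],s["finger_gap"])
a=cv2.imread("pics/t6.png")[160:300,250:480];b=cv2.imread("pics/s6.png")[160:330,240:420]
cv2.imwrite("pics/v6.png",np.hstack([cv2.resize(a,(460,280)),cv2.resize(b,(296,280))]))
E
```

```text
[ 0.50192595 -0.15001305  0.23061999] [ 2.35918840e+00  2.07334451e+00 -2.28879311e-03] [ 1.02564701 -0.65062669 -0.09186547] 0.03678040110675273
```

View pics/v6.png

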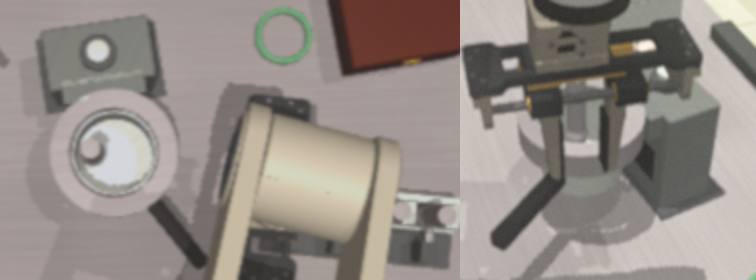

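Tube A stands in the left slot. Next is tube B.

Call:
move_arm([
  {"travel": [-0.01,-0.1,0],"spin": 0},
  {"travel": [-0.02,-0.2,0],"spin": 0},
  {"travel": [-0.035,-0.32,0],"spin": 0},
  {"travel": [-0.046,-0.432,0],"spin": 0},
  {"travel": [-0.046,-0.432,0],"spin": 0},
  {"travel": [-0.046,-0.432,0],"spin": 0},
  {"travel": [-0.046,-0.432,0],"spin": 0},
  {"travel": [-0.046,-0.432,0],"spin": 0},
], grip=0.45)

```text
clock: 19.7
tool_pos: [0.4904, -0.2737, 0.2304]
orientation: [-2.354, -2.08, -0.0]
contact_force: [0.4, 0.9, 0.3]
finger_gap: 0.0508
finger_force: 0.0
```

Call:
move_arm([
  {"travel": [0,0,-0.08],"spin": 0},
  {"travel": [0,0,-0.16],"spin": 0},
  {"travel": [0,0,-0.24],"spin": 0},
  {"travel": [0,0,-0.32],"spin": 0},
  {"travel": [0,0,-0.39],"spin": 0},
  {"travel": [0,0,-0.435],"spin": 0},
  {"travel": [0,0,-0.435],"spin": 0},
  {"travel": [0,0,-0.435],"spin": 0},
])

```text
clock: 20.37
tool_pos: [0.4902, -0.2738, 0.0998]
orientation: [-2.353, -2.08, 0.001]
contact_force: [-0.2, 0.1, 1.4]
finger_gap: 0.051
finger_force: 0.0
```

Call:
move_arm([
  {"travel": [0,0,0],"spin": 0},
  {"travel": [0,0,0],"spin": 0},
  {"travel": [0,0,0],"spin": 0},
  {"travel": [0,0,0],"spin": 0},
  {"travel": [0,0,0],"spin": 0},
  {"travel": [0,0,0],"spin": 0},
  {"travel": [0,0,0],"spin": 0},
  {"travel": [0,0,0],"spin": 0},
], grip=1)

```text
clock: 21.03
tool_pos: [0.4905, -0.2754, 0.1007]
orientation: [2.355, 2.078, 0.0]
contact_force: [-0.5, -0.2, 6.3]
finger_gap: 0.022
finger_force: 50.0
```

Call:
move_arm([
  {"travel": [0,0,0.01],"spin": 0},
  {"travel": [0,0,0.03],"spin": 0},
  {"travel": [0,0,0.05],"spin": 0},
  {"travel": [0,0,0.07],"spin": 0},
  {"travel": [0,0,0.1],"spin": 0},
  {"travel": [0,0,0.13],"spin": 0},
  {"travel": [0,0,0.17],"spin": 0},
  {"travel": [0,0,0.22],"spin": 0},
])

```text
clock: 21.7
tool_pos: [0.4897, -0.2748, 0.1668]
orientation: [-2.354, -2.079, 0.001]
contact_force: [0.5, -0.4, -0.6]
finger_gap: 0.022
finger_force: 50.0
```

Call:
move_arm([
  {"travel": [0,0,0.06],"spin": 0},
  {"travel": [0,0,0.13],"spin": 0},
  {"travel": [0,0,0.2],"spin": 0},
  {"travel": [0,0,0.28],"spin": 0},
  {"travel": [0,0,0.36],"spin": 0},
  {"travel": [0,0,0.42],"spin": 0},
  {"travel": [0,0,0.45],"spin": 0},
  {"travel": [0,0,0.45],"spin": 0},
])

```text
clock: 22.37
tool_pos: [0.491, -0.2756, 0.3038]
orientation: [2.352, 2.077, 0.002]
contact_force: [-0.3, -0.1, -1.3]
finger_gap: 0.0221
finger_force: 50.0
```

Call:
move_arm([
  {"travel": [0.03,0.08,0],"spin": 0},
  {"travel": [0.07,0.2,0],"spin": 0},
  {"travel": [0.11,0.325,0],"spin": 0},
  {"travel": [0.155,0.45,0],"spin": 0},
  {"travel": [0.2,0.58,0],"spin": 0},
  {"travel": [0.245,0.71,0],"spin": 0},
  {"travel": [0.285,0.835,0],"spin": 0},
  {"travel": [0.325,0.951,0],"spin": 0},
])

```text
clock: 23.03
tool_pos: [0.5872, 0.0125, 0.2997]
orientation: [-2.354, -2.079, 0.002]
contact_force: [1.3, -1.6, -1.2]
finger_gap: 0.0222
finger_force: 50.0
```

Call:
move_arm([
  {"travel": [0,0,0],"spin": 0},
  {"travel": [0,0,0],"spin": 0},
  {"travel": [0,0,0],"spin": 0},
  {"travel": [0,0,0],"spin": 0},
  {"travel": [0,0,0],"spin": 0},
  {"travel": [0,0,-0.05],"spin": 0},
  {"travel": [0,0,-0.1],"spin": 0},
  {"travel": [0,0,-0.15],"spin": 0},
])

```text
clock: 23.7
tool_pos: [0.5876, 0.0089, 0.2558]
orientation: [2.357, 2.077, 0.001]
contact_force: [-0.3, -1.0, -1.0]
finger_gap: 0.0219
finger_force: 50.0
```

Call:
move_arm([
  {"travel": [0,0,-0.05],"spin": 0},
  {"travel": [0,0,-0.1],"spin": 0},
  {"travel": [0,0,-0.15],"spin": 0},
  {"travel": [0,0,-0.2],"spin": 0},
  {"travel": [0,0,-0.25],"spin": 0},
  {"travel": [0,0,-0.29],"spin": 0},
  {"travel": [0,0,-0.32],"spin": 0},
  {"travel": [0,0,-0.333],"spin": 0},
])

```text
clock: 24.37
tool_pos: [0.5879, 0.0096, 0.1565]
orientation: [2.356, 2.078, 0.0]
contact_force: [-7.9, -0.5, 35.1]
finger_gap: 0.0219
finger_force: 50.2
```

Call:
move_arm([
  {"travel": [0,0,0],"spin": 0},
  {"travel": [0,0,0],"spin": 0},
  {"travel": [0,0,0],"spin": 0},
  {"travel": [0,0,0],"spin": 0},
  {"travel": [0,0,0],"spin": 0},
  {"travel": [0,0,0],"spin": 0},
  {"travel": [0,0,0],"spin": 0},
  {"travel": [0,0,0],"spin": 0},
])

```text
clock: 25.03
tool_pos: [0.5881, 0.0101, 0.1567]
orientation: [2.355, 2.079, 0.001]
contact_force: [-1.6, -1.0, 5.7]
finger_gap: 0.0221
finger_force: 50.0
```

It touched bottom a little firmly and has settled at 6 N. I'll release and go to tube C.

Call:
move_arm([
  {"travel": [0,0,0],"spin": 0},
  {"travel": [0,0,0],"spin": 0},
  {"travel": [0,0,0],"spin": 0},
  {"travel": [0,0,0],"spin": 0},
  {"travel": [0,0,0],"spin": 0},
  {"travel": [0,0,0],"spin": 0},
  {"travel": [0,0,0],"spin": 0},
  {"travel": [0,0,0],"spin": 0},
], grip=0.6)

```text
clock: 25.7
tool_pos: [0.5877, 0.0103, 0.156]
orientation: [-2.355, -2.079, 0.0]
contact_force: [0.4, -0.3, -0.7]
finger_gap: 0.0368
finger_force: 0.0
```

Call:
move_arm([
  {"travel": [0,0,0.06],"spin": 0},
  {"travel": [0,0,0.13],"spin": 0},
  {"travel": [0,0,0.2],"spin": 0},
  {"travel": [0,-0.1,0.25],"spin": 0},
  {"travel": [-0.06,-0.23,0.25],"spin": 0},
  {"travel": [-0.12,-0.36,0.25],"spin": 0},
  {"travel": [-0.18,-0.49,0.25],"spin": 0},
  {"travel": [-0.24,-0.62,0.25],"spin": 0},
])

```text
clock: 26.37
tool_pos: [0.5169, -0.1725, 0.2313]
orientation: [2.354, 2.08, 0.0]
contact_force: [0.3, -0.2, 0.4]
finger_gap: 0.0366
finger_force: 0.0
```

```bash
python3 - <<'E'
from h import *
snap("top","t7");snap("side","s7")
s=get_state();print(s["tool_pos"],s["orientation"],s["contact_force"],s["finger_gap"])
a=cv2.imread("pics/t7.png")[160:300,250:480];b=cv2.imread("pics/s7.png")[160:330,240:420]
cv2.imwrite("pics/v7.png",np.hstack([cv2.resize(a,(460,280)),cv2.resize(b,(296,280))]))
E
```

```text
[ 0.51549613 -0.17554879  0.23122802] [ 2.35913402  2.07356053 -0.00239422] [-0.3236373  -0.32443563  0.05510182] 0.03650188345245312
```

View pics/v7.png

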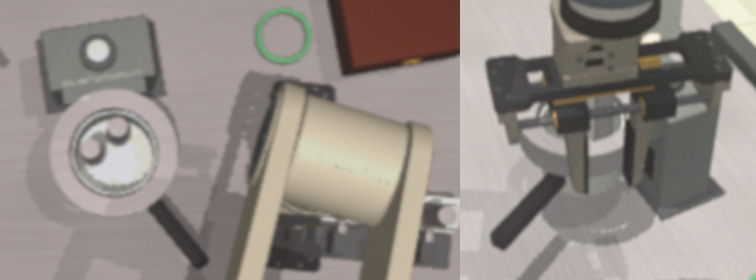

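Two tubes stand in the canister. Next is tube C.

Call:
move_arm([
  {"travel": [-0.03,-0.12,0],"spin": 0},
  {"travel": [-0.05,-0.25,0],"spin": 0},
  {"travel": [-0.08,-0.38,0],"spin": 0},
  {"travel": [-0.1,-0.48,0],"spin": 0},
  {"travel": [-0.11,-0.518,0],"spin": 0},
  {"travel": [-0.11,-0.518,0],"spin": 0},
  {"travel": [-0.11,-0.518,0],"spin": 0},
  {"travel": [-0.11,-0.518,0],"spin": 0},
], grip=0.45)

```text
clock: 27.13
tool_pos: [0.4852, -0.325, 0.2309]
orientation: [-2.354, -2.079, -0.001]
contact_force: [-0.4, 0.3, 0.6]
finger_gap: 0.0505
finger_force: 0.0
```

Call:
move_arm([
  {"travel": [0,0,-0.08],"spin": 0},
  {"travel": [0,0,-0.16],"spin": 0},
  {"travel": [0,0,-0.24],"spin": 0},
  {"travel": [0,0,-0.32],"spin": 0},
  {"travel": [0,0,-0.39],"spin": 0},
  {"travel": [0,0,-0.437],"spin": 0},
  {"travel": [0,0,-0.437],"spin": 0},
  {"travel": [0,0,-0.437],"spin": 0},
])

```text
clock: 27.8
tool_pos: [0.485, -0.3249, 0.0997]
orientation: [-2.352, -2.08, 0.0]
contact_force: [0.9, -0.4, 0.9]
finger_gap: 0.0504
finger_force: 0.0
```

Call:
move_arm([
  {"travel": [0,0,0],"spin": 0},
  {"travel": [0,0,0],"spin": 0},
  {"travel": [0,0,0],"spin": 0},
  {"travel": [0,0,0],"spin": 0},
  {"travel": [0,0,0],"spin": 0},
  {"travel": [0,0,0],"spin": 0},
  {"travel": [0,0,0],"spin": 0},
  {"travel": [0,0,0],"spin": 0},
], grip=1)

```text
clock: 28.47
tool_pos: [0.4853, -0.3269, 0.1007]
orientation: [2.355, 2.078, 0.0]
contact_force: [-0.2, 0.0, 6.0]
finger_gap: 0.0219
finger_force: 50.0
```

Call:
move_arm([
  {"travel": [0,0,0.01],"spin": 0},
  {"travel": [0,0,0.03],"spin": 0},
  {"travel": [0,0,0.05],"spin": 0},
  {"travel": [0,0,0.07],"spin": 0},
  {"travel": [0,0,0.1],"spin": 0},
  {"travel": [0,0,0.13],"spin": 0},
  {"travel": [0,0,0.17],"spin": 0},
  {"travel": [0,0,0.22],"spin": 0},
])

```text
clock: 29.13
tool_pos: [0.4845, -0.3263, 0.1668]
orientation: [-2.355, -2.078, 0.0]
contact_force: [-0.2, 0.5, -1.5]
finger_gap: 0.0224
finger_force: 49.9
```

Call:
move_arm([
  {"travel": [0,0,0.06],"spin": 0},
  {"travel": [0,0,0.13],"spin": 0},
  {"travel": [0,0,0.2],"spin": 0},
  {"travel": [0,0,0.28],"spin": 0},
  {"travel": [0,0,0.36],"spin": 0},
  {"travel": [0,0,0.42],"spin": 0},
  {"travel": [0,0,0.45],"spin": 0},
  {"travel": [0,0,0.45],"spin": 0},
])

```text
clock: 29.8
tool_pos: [0.4856, -0.3271, 0.3039]
orientation: [2.352, 2.076, 0.002]
contact_force: [0.1, -0.8, -1.3]
finger_gap: 0.022
finger_force: 49.9
```

Call:
move_arm([
  {"travel": [0.01,0.08,0],"spin": 0},
  {"travel": [0.03,0.2,0],"spin": 0},
  {"travel": [0.045,0.325,0],"spin": 0},
  {"travel": [0.06,0.45,0],"spin": 0},
  {"travel": [0.08,0.58,0],"spin": 0},
  {"travel": [0.095,0.7,0],"spin": 0},
  {"travel": [0.11,0.81,0],"spin": 0},
  {"travel": [0.12,0.9,0],"spin": 0},
])

```text
clock: 30.47
tool_pos: [0.5201, -0.0541, 0.2998]
orientation: [-2.353, -2.079, 0.001]
contact_force: [-0.2, -0.6, -1.6]
finger_gap: 0.022
finger_force: 49.9
```

Call:
move_arm([
  {"travel": [0.015,0.09,0],"spin": 0},
  {"travel": [0.03,0.17,0],"spin": 0},
  {"travel": [0.044,0.258,0],"spin": 0},
  {"travel": [0.044,0.258,0],"spin": 0},
  {"travel": [0.044,0.258,0],"spin": 0},
  {"travel": [0.044,0.258,0],"spin": 0},
  {"travel": [0.044,0.258,0],"spin": 0},
  {"travel": [0.044,0.258,0],"spin": 0},
])

```text
clock: 31.13
tool_pos: [0.5338, 0.0199, 0.3007]
orientation: [-2.356, -2.078, 0.001]
contact_force: [0.6, -0.7, -1.0]
finger_gap: 0.0224
finger_force: 49.9
```

```bash
python3 - <<'E'
from h import *
snap("side","s8"); s=get_state();print(s["tool_pos"])
p=s["tool_pos"]; q=proj("side",[p-[0,0,.089],p-[0,.004,.089]]); print(q)
im=cv2.imread("pics/s8.png"); u,v=q[0].astype(int)
cv2.imwrite("pics/v8.png",cv2.resize(im[v-60:v+40,u-60:u+60],(600,500),interpolation=2))
E
```

```text
[0.53387297 0.01995529 0.30083891]
[[298.32045894 203.69199195]
 [299.01410262 204.90059561]]
```

View pics/v8.png

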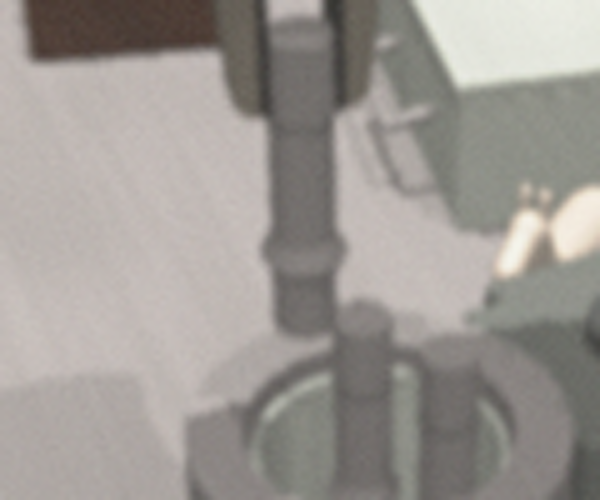

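The tube hangs about as predicted, possibly a few mm lower. I'll descend gently.

Call:
move_arm([
  {"travel": [0,0,-0.06],"spin": 0},
  {"travel": [0,0,-0.13],"spin": 0},
  {"travel": [0,0,-0.2],"spin": 0},
  {"travel": [0,0,-0.27],"spin": 0},
  {"travel": [0,0,-0.34],"spin": 0},
  {"travel": [0,0,-0.4],"spin": 0},
  {"travel": [0,0,-0.44],"spin": 0},
  {"travel": [0,0,-0.45],"spin": 0},
])

```text
clock: 31.85
tool_pos: [0.5327, 0.0202, 0.1639]
orientation: [-2.355, -2.077, 0.004]
contact_force: [0.3, -0.3, -0.4]
finger_gap: 0.0223
finger_force: 49.9
```

Call:
move_arm([
  {"travel": [0,0,0],"spin": 0},
  {"travel": [0,0,-0.005],"spin": 0},
  {"travel": [0,0,-0.01],"spin": 0},
  {"travel": [0,0,-0.015],"spin": 0},
  {"travel": [0,0,-0.02],"spin": 0},
  {"travel": [0,0,-0.02],"spin": 0},
  {"travel": [0,0,-0.02],"spin": 0},
  {"travel": [0,0,-0.02],"spin": 0},
])

```text
clock: 32.52
tool_pos: [0.5341, 0.0209, 0.1601]
orientation: [2.355, 2.079, 0.0]
contact_force: [-0.0, -0.0, -0.7]
finger_gap: 0.0218
finger_force: 49.9
```

Call:
move_arm([
  {"travel": [0,0,-0.003],"spin": 0},
  {"travel": [0,0,-0.006],"spin": 0},
  {"travel": [0,0,-0.009],"spin": 0},
  {"travel": [0,0,-0.012],"spin": 0},
  {"travel": [0,0,-0.012],"spin": 0},
  {"travel": [0,0,-0.012],"spin": 0},
  {"travel": [0,0,-0.012],"spin": 0},
  {"travel": [0,0,-0.012],"spin": 0},
])

```text
clock: 33.18
tool_pos: [0.5342, 0.0209, 0.1567]
orientation: [2.355, 2.079, 0.0]
contact_force: [-1.5, 0.3, 5.5]
finger_gap: 0.022
finger_force: 50.0
```

Call:
move_arm([
  {"travel": [0,0,0],"spin": 0},
  {"travel": [0,0,0],"spin": 0},
  {"travel": [0,0,0],"spin": 0},
  {"travel": [0,0,0],"spin": 0},
  {"travel": [0,0,0],"spin": 0},
  {"travel": [0,0,0],"spin": 0},
  {"travel": [0,0,0],"spin": 0},
  {"travel": [0,0,0],"spin": 0},
], grip=0.6)

```text
clock: 33.85
tool_pos: [0.5341, 0.0209, 0.1563]
orientation: [-2.355, -2.079, 0.0]
contact_force: [0.5, -0.5, -0.5]
finger_gap: 0.0362
finger_force: 0.0
```

Call:
move_arm([
  {"travel": [0,0,0.06],"spin": 0},
  {"travel": [0,0,0.13],"spin": 0},
  {"travel": [0,0,0.2],"spin": 0},
  {"travel": [0,-0.06,0.25],"spin": 0},
  {"travel": [-0.02,-0.17,0.25],"spin": 0},
  {"travel": [-0.04,-0.29,0.25],"spin": 0},
  {"travel": [-0.06,-0.41,0.25],"spin": 0},
  {"travel": [-0.08,-0.53,0.25],"spin": 0},
])

```text
clock: 34.52
tool_pos: [0.5096, -0.1395, 0.2317]
orientation: [2.354, 2.08, 0.0]
contact_force: [0.9, 0.3, -0.7]
finger_gap: 0.0368
finger_force: 0.0
```

Call:
move_arm([
  {"travel": [-0.02,-0.1,0],"spin": 0},
  {"travel": [-0.04,-0.22,0],"spin": 0},
  {"travel": [-0.06,-0.34,0],"spin": 0},
  {"travel": [-0.08,-0.46,0],"spin": 0},
  {"travel": [-0.1,-0.58,0],"spin": 0},
  {"travel": [-0.11,-0.7,0],"spin": 0},
  {"travel": [-0.11,-0.7,0],"spin": 0},
  {"travel": [-0.11,-0.7,0],"spin": 0},
], grip=0.45)

```text
clock: 35.18
tool_pos: [0.4765, -0.3495, 0.231]
orientation: [-2.358, -2.075, -0.0]
contact_force: [-0.7, 0.7, 0.2]
finger_gap: 0.0505
finger_force: 0.0
```

```bash
python3 - <<'E'
from h import *
snap("top","t9");snap("side","s9")
s=get_state();print(s["tool_pos"],s["finger_gap"],s["contact_force"])
a=cv2.imread("pics/t9.png")[160:300,250:490];b=cv2.imread("pics/s9.png")[160:330,240:420]
cv2.imwrite("pics/v9.png",np.hstack([cv2.resize(a,(480,280)),cv2.resize(b,(296,280))]))
E
```

```text
[ 0.47688787 -0.3473129   0.23109359] 0.050314498668439026 [-0.39255819  0.45198796  0.08419607]
```

View pics/v9.png

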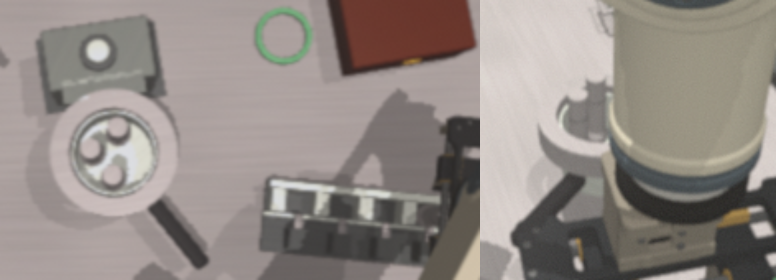

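Three are in, and the right slot is free. Now tube D.

Call:
move_arm([
  {"travel": [0,-0.05,0],"spin": 0},
  {"travel": [-0.003,-0.1,0],"spin": 0},
  {"travel": [-0.003,-0.135,0],"spin": 0},
  {"travel": [-0.003,-0.135,0],"spin": 0},
  {"travel": [-0.003,-0.135,0],"spin": 0},
  {"travel": [-0.003,-0.135,0],"spin": 0},
  {"travel": [-0.003,-0.135,0],"spin": 0},
  {"travel": [-0.003,-0.135,0],"spin": 0},
])

```text
clock: 35.95
tool_pos: [0.4762, -0.3882, 0.2314]
orientation: [-2.355, -2.079, -0.0]
contact_force: [-0.6, 0.2, 0.1]
finger_gap: 0.0505
finger_force: 0.0
```

Call:
move_arm([
  {"travel": [0,0,-0.08],"spin": 0},
  {"travel": [0,0,-0.16],"spin": 0},
  {"travel": [0,0,-0.24],"spin": 0},
  {"travel": [0,0,-0.32],"spin": 0},
  {"travel": [0,0,-0.39],"spin": 0},
  {"travel": [0,0,-0.437],"spin": 0},
  {"travel": [0,0,-0.437],"spin": 0},
  {"travel": [0,0,-0.437],"spin": 0},
])

```text
clock: 36.62
tool_pos: [0.4759, -0.3881, 0.0999]
orientation: [-2.354, -2.078, 0.0]
contact_force: [-0.3, -0.6, 0.9]
finger_gap: 0.0507
finger_force: 0.0
```

Call:
move_arm([
  {"travel": [0,0,0],"spin": 0},
  {"travel": [0,0,0],"spin": 0},
  {"travel": [0,0,0],"spin": 0},
  {"travel": [0,0,0],"spin": 0},
  {"travel": [0,0,0],"spin": 0},
  {"travel": [0,0,0],"spin": 0},
  {"travel": [0,0,0],"spin": 0},
  {"travel": [0,0,0],"spin": 0},
], grip=1)

```text
clock: 37.28
tool_pos: [0.4764, -0.3889, 0.1011]
orientation: [2.354, 2.078, 0.0]
contact_force: [-0.7, 0.4, 5.3]
finger_gap: 0.0221
finger_force: 50.0
```

Call:
move_arm([
  {"travel": [0,0,0.01],"spin": 0},
  {"travel": [0,0,0.03],"spin": 0},
  {"travel": [0,0,0.05],"spin": 0},
  {"travel": [0,0,0.07],"spin": 0},
  {"travel": [0,0,0.1],"spin": 0},
  {"travel": [0,0,0.13],"spin": 0},
  {"travel": [0,0,0.17],"spin": 0},
  {"travel": [0,0,0.22],"spin": 0},
])

```text
clock: 37.95
tool_pos: [0.4757, -0.3883, 0.1671]
orientation: [-2.355, -2.078, 0.0]
contact_force: [0.4, -0.6, -2.0]
finger_gap: 0.0221
finger_force: 50.0
```

Call:
move_arm([
  {"travel": [0,0,0.06],"spin": 0},
  {"travel": [0,0,0.13],"spin": 0},
  {"travel": [0,0,0.2],"spin": 0},
  {"travel": [0,0,0.28],"spin": 0},
  {"travel": [0,0,0.36],"spin": 0},
  {"travel": [0,0,0.42],"spin": 0},
  {"travel": [0,0,0.45],"spin": 0},
  {"travel": [0,0,0.45],"spin": 0},
])

```text
clock: 38.62
tool_pos: [0.4769, -0.3892, 0.3043]
orientation: [2.352, 2.076, 0.001]
contact_force: [-0.4, 0.2, -0.6]
finger_gap: 0.0224
finger_force: 50.0
```

Call:
move_arm([
  {"travel": [0.01,0.05,0],"spin": 0},
  {"travel": [0.03,0.13,0],"spin": 0},
  {"travel": [0.05,0.22,0],"spin": 0},
  {"travel": [0.07,0.31,0],"spin": 0},
  {"travel": [0.09,0.4,0],"spin": 0},
  {"travel": [0.105,0.48,0],"spin": 0},
  {"travel": [0.12,0.55,0],"spin": 0},
  {"travel": [0.136,0.62,0],"spin": 0},
])

```text
clock: 39.28
tool_pos: [0.516, -0.2002, 0.2997]
orientation: [-2.353, -2.078, 0.002]
contact_force: [1.1, -0.0, -0.3]
finger_gap: 0.0219
finger_force: 50.0
```

Call:
move_arm([
  {"travel": [0.02,0.1,0],"spin": 0},
  {"travel": [0.045,0.21,0],"spin": 0},
  {"travel": [0.07,0.32,0],"spin": 0},
  {"travel": [0.09,0.42,0],"spin": 0},
  {"travel": [0.11,0.52,0],"spin": 0},
  {"travel": [0.136,0.626,0],"spin": 0},
  {"travel": [0.136,0.626,0],"spin": 0},
  {"travel": [0.136,0.626,0],"spin": 0},
])

```text
clock: 39.95
tool_pos: [0.5568, -0.0129, 0.2997]
orientation: [-2.35, -2.081, 0.003]
contact_force: [-0.2, -0.2, -1.9]
finger_gap: 0.0219
finger_force: 50.0
```

Call:
move_arm([
  {"travel": [0,0,0],"spin": 0},
  {"travel": [0,0,0],"spin": 0},
  {"travel": [0,0,0],"spin": 0},
  {"travel": [0,0,0],"spin": 0},
  {"travel": [0,0,-0.04],"spin": 0},
  {"travel": [0,0,-0.08],"spin": 0},
  {"travel": [0,0,-0.12],"spin": 0},
  {"travel": [0,0,-0.12],"spin": 0},
])

```text
clock: 40.62
tool_pos: [0.5558, -0.0149, 0.2617]
orientation: [-2.353, -2.077, 0.006]
contact_force: [-0.9, -0.1, -2.1]
finger_gap: 0.0221
finger_force: 50.0
```

Call:
move_arm([
  {"travel": [0.003,0,-0.05],"spin": 0},
  {"travel": [0.003,0,-0.1],"spin": 0},
  {"travel": [0.003,0,-0.15],"spin": 0},
  {"travel": [0.003,0,-0.2],"spin": 0},
  {"travel": [0.003,0,-0.25],"spin": 0},
  {"travel": [0.003,0,-0.3],"spin": 0},
  {"travel": [0.003,0,-0.33],"spin": 0},
  {"travel": [0.003,0,-0.33],"spin": 0},
])

```text
clock: 41.28
tool_pos: [0.5572, -0.0148, 0.1641]
orientation: [-2.353, -2.077, 0.004]
contact_force: [-1.5, 0.7, -0.7]
finger_gap: 0.0217
finger_force: 50.0
```

Call:
move_arm([
  {"travel": [0,0,0],"spin": 0},
  {"travel": [0,0,-0.003],"spin": 0},
  {"travel": [0,0,-0.006],"spin": 0},
  {"travel": [0,0,-0.01],"spin": 0},
  {"travel": [0,0,-0.01],"spin": 0},
  {"travel": [0,0,-0.01],"spin": 0},
  {"travel": [0,0,-0.01],"spin": 0},
  {"travel": [0,0,-0.01],"spin": 0},
])

```text
clock: 41.95
tool_pos: [0.5587, -0.0148, 0.1634]
orientation: [2.355, 2.079, 0.0]
contact_force: [-0.2, -0.0, -0.2]
finger_gap: 0.0219
finger_force: 50.0
```

Call:
move_arm([
  {"travel": [0,0,-0.005],"spin": 0},
  {"travel": [0,0,-0.01],"spin": 0},
  {"travel": [0,0,-0.014],"spin": 0},
  {"travel": [0,0,-0.018],"spin": 0},
  {"travel": [0,0,-0.02],"spin": 0},
  {"travel": [0,0,-0.022],"spin": 0},
  {"travel": [0,0,-0.022],"spin": 0},
  {"travel": [0,0,-0.022],"spin": 0},
])

```text
clock: 42.62
tool_pos: [0.5587, -0.0148, 0.157]
orientation: [2.355, 2.079, 0.0]
contact_force: [-1.8, 0.5, 5.1]
finger_gap: 0.022
finger_force: 50.0
```

Call:
move_arm([
  {"travel": [0,0,0],"spin": 0},
  {"travel": [0,0,0],"spin": 0},
  {"travel": [0,0,0],"spin": 0},
  {"travel": [0,0,0],"spin": 0},
  {"travel": [0,0,0],"spin": 0},
  {"travel": [0,0,0],"spin": 0},
  {"travel": [0,0,0],"spin": 0},
  {"travel": [0,0,0],"spin": 0},
], grip=0.65)

```text
clock: 43.28
tool_pos: [0.5586, -0.0148, 0.1566]
orientation: [-2.355, -2.079, 0.0]
contact_force: [-0.2, -0.7, 0.1]
finger_gap: 0.0318
finger_force: 0.0
```

Call:
move_arm([
  {"travel": [0,0,0.06],"spin": 0},
  {"travel": [0,0,0.13],"spin": 0},
  {"travel": [0,0,0.2],"spin": 0},
  {"travel": [0,-0.06,0.25],"spin": 0},
  {"travel": [0,-0.17,0.25],"spin": 0},
  {"travel": [0,-0.29,0.25],"spin": 0},
  {"travel": [0,-0.41,0.25],"spin": 0},
  {"travel": [0,-0.53,0.25],"spin": 0},
])

```text
clock: 43.95
tool_pos: [0.5585, -0.1752, 0.232]
orientation: [2.354, 2.08, 0.0]
contact_force: [0.1, 0.7, 0.7]
finger_gap: 0.032
finger_force: 0.0
```

```bash
python3 - <<'E'
from h import *
snap("top","t10");snap("side","s10")
s=get_state();print(s["tool_pos"],s["finger_gap"],s["contact_force"])
a=cv2.imread("pics/t10.png")[130:300,200:490];b=cv2.imread("pics/s10.png")[160:330,240:420]
cv2.imwrite("pics/v10.png",np.hstack([cv2.resize(a,(480,281)),cv2.resize(b,(298,281))]))
E
```

```text
[ 0.55854728 -0.17810461  0.23174473] 0.031979987379429455 [0.06697912 0.73234589 0.81820538]
```

View pics/v10.png

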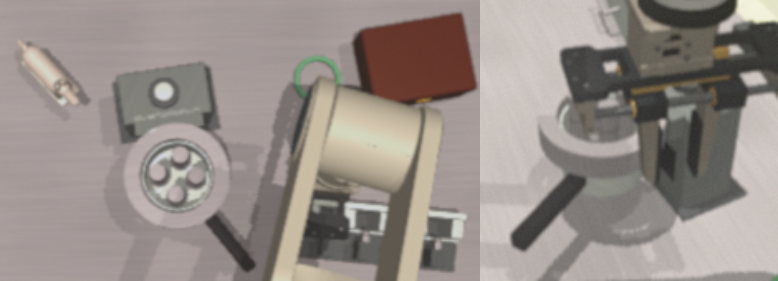

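All four tubes stand in the locked canister. I'll shut the fingers and go over the button.

Call:
move_arm([
  {"travel": [0.06,0.05,0],"spin": 0},
  {"travel": [0.16,0.1,0],"spin": 0},
  {"travel": [0.26,0.18,0],"spin": 0},
  {"travel": [0.34,0.28,0],"spin": 0},
  {"travel": [0.38,0.4,0],"spin": 0},
  {"travel": [0.4,0.52,0],"spin": 0},
  {"travel": [0.405,0.62,0],"spin": 0},
  {"travel": [0.405,0.689,0],"spin": 0},
], grip=1, squeeze=20)

```text
clock: 44.72
tool_pos: [0.6801, 0.0369, 0.2312]
orientation: [-2.353, -2.08, -0.0]
contact_force: [0.7, -0.5, 0.3]
finger_gap: 0.0005
finger_force: 0.0
```

Call:
move_arm([
  {"travel": [0,0,0],"spin": 0},
  {"travel": [0,0,0],"spin": 0},
  {"travel": [0,0,-0.03],"spin": 0},
  {"travel": [0,0,-0.06],"spin": 0},
  {"travel": [0,0,-0.09],"spin": 0},
  {"travel": [0,0,-0.12],"spin": 0},
  {"travel": [0,0,-0.15],"spin": 0},
  {"travel": [0,0,-0.15],"spin": 0},
])

```text
clock: 45.38
tool_pos: [0.6788, 0.0323, 0.1838]
orientation: [-2.354, -2.077, 0.005]
contact_force: [-0.4, -0.4, 0.5]
finger_gap: 0.0005
finger_force: 0.0
```

Call:
move_arm([
  {"travel": [0,-0.012,0],"spin": 0},
  {"travel": [0,-0.012,-0.01],"spin": 0},
  {"travel": [0,-0.012,-0.02],"spin": 0},
  {"travel": [0,-0.012,-0.03],"spin": 0},
  {"travel": [0,-0.012,-0.04],"spin": 0},
  {"travel": [0,-0.012,-0.05],"spin": 0},
  {"travel": [0,-0.012,-0.057],"spin": 0},
  {"travel": [0,-0.012,-0.057],"spin": 0},
])

```text
clock: 46.05
tool_pos: [0.6803, 0.0293, 0.1696]
orientation: [2.355, 2.079, 0.0]
contact_force: [-1.3, 1.1, 4.2]
finger_gap: 0.0004
finger_force: 2.1
```

Call:
move_arm([
  {"travel": [0,0,-0.002],"spin": 0},
  {"travel": [0,0,-0.005],"spin": 0},
  {"travel": [0,0,-0.007],"spin": 0},
  {"travel": [0,0,-0.007],"spin": 0},
  {"travel": [0,0,-0.007],"spin": 0},
  {"travel": [0,0,-0.007],"spin": 0},
  {"travel": [0,0,-0.007],"spin": 0},
  {"travel": [0,0,-0.007],"spin": 0},
])

```text
clock: 46.72
tool_pos: [0.6803, 0.0293, 0.1684]
orientation: [2.355, 2.079, 0.001]
contact_force: [-1.9, -0.1, 8.1]
finger_gap: 0.0004
finger_force: 4.2
```

The button is fully down (8 N, against the stop). I'll retreat and check.

Call:
move_arm([
  {"travel": [0,0,0.05],"spin": 0},
  {"travel": [0,0,0.12],"spin": 0},
  {"travel": [0,0,0.2],"spin": 0},
  {"travel": [0,0,0.3],"spin": 0},
  {"travel": [0,0,0.38],"spin": 0},
  {"travel": [0,-0.1,0.4],"spin": 0},
  {"travel": [0,-0.22,0.4],"spin": 0},
  {"travel": [0,-0.34,0.4],"spin": 0},
])

```text
clock: 47.38
tool_pos: [0.6804, -0.0731, 0.2882]
orientation: [2.352, 2.081, 0.002]
contact_force: [0.1, -0.2, -0.7]
finger_gap: 0.0004
finger_force: 0.0
```

Call:
move_arm([
  {"travel": [0,-0.1,0],"spin": 0},
  {"travel": [0,-0.22,0],"spin": 0},
  {"travel": [0,-0.34,0],"spin": 0},
  {"travel": [0,-0.44,0],"spin": 0},
  {"travel": [0,-0.5,0],"spin": 0},
  {"travel": [0,-0.5,0],"spin": 0},
  {"travel": [0,-0.5,0],"spin": 0},
  {"travel": [0,-0.5,0],"spin": 0},
])

```text
clock: 48.05
tool_pos: [0.6802, -0.2215, 0.2871]
orientation: [-2.354, -2.079, -0.0]
contact_force: [0.2, -0.3, 0.6]
finger_gap: 0.0005
finger_force: 0.0
```

```bash
python3 - <<'E'
from h import *
snap("top","t11");snap("side","s11")
s=get_state();print(s["tool_pos"],s["contact_force"],s["clock"])
a=cv2.imread("pics/t11.png")[130:310,200:490];b=cv2.imread("pics/s11.png")[160:330,240:420]
cv2.imwrite("pics/v11.png",np.hstack([cv2.resize(a,(480,298)),cv2.resize(b,(315,298))]))
E
```

```text
[ 0.68034888 -0.22100391  0.2874202 ] [ 0.16879171  0.50526059 -0.48893919] 48.15
```

View pics/v11.png

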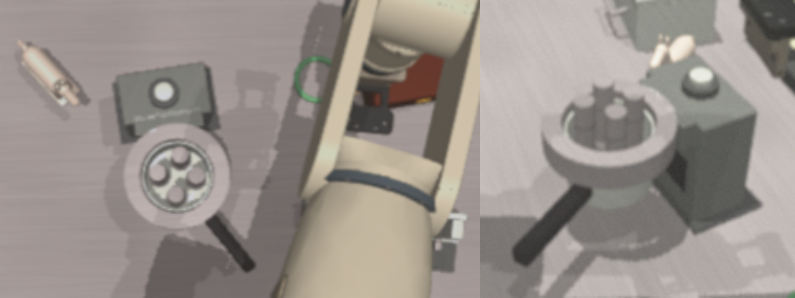

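All four tubes stand upright in the locked canister, its handle points front-right, and the arm is clear.

```bash
python3 -c "from bench import *; print(job_done())"
```

```text
the job is handed in; nothing more can be done
None
```

The job is handed in at about 48 s: the canister is locked in the dock with all four coin tubes standing in it, the button was pressed fully down, and I saw no contact with the horse, watch box or bangle.

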